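# Set a length stop to a sample drawer side by its thumbwheel

## Task

The drawer side lying along one of the two length gauges is the sample. On that gauge, roll the recessed thumbwheel with a fingertip until the end of its stop bar is level with the end of the sample, then let go. Move the bar only by the wheel, do not push the sample out of place, and leave the setting of the other gauge alone.

Things in the scene. Friction and masses are not known exactly. Their poses are not given: they have to be found in the camera images.
- wheel_top (a point): Rim top of the thumbwheel on the gauge with the sample: 35 mm radius, 18 mm wide, level axle along y, black ribbed, showing 12 mm above a fixed grey box (x -90 to 80 mm, 70 mm wide, flat top 68 mm above the bench). Point fixed to the box, 80 mm up. x: along the box to where the bar comes out, within 13 deg of away from the robot; z up. About 1.2 N along the rim turns it; stays put; press about 5 N
- stop_bar: That gauge's 14 mm square steel bar, sliding out of the box along x, with an upright end plate 44 wide, 40 high, 5 mm thick. Origin: centre of the plate's outer face, 30 mm up, 20 mm to -y of the wheel, 110 mm (fully in) to 195 mm ahead of it. Axes as the gauge. Rolling the wheel's top towards +x runs it out by the rim's own travel (35 mm per rad), towards -x draws it in.
- drawer_side: The sample: loose brown board with orange edging, 260 x 70 x 16 mm, 0.35 kg, flat on the bench along the -y side of the gauge, 12 mm from the box and parallel to it. Origin: middle of the bottom edge of its far end, the end to be matched; x along the board out through that end, z up. At the start it reaches 25 to 60 mm beyond the bar's end.
- spare_bar: Same bar of the other gauge, which is alike but has no board beside it. Origin: centre of its end plate's outer face. To be left as it is.
There are look-alikes about, which are no part of the job. Leave any pink or red look-alike of the part that bears wheel_top alone.

How it is judged:
By the outcome, as a careful person would: the job done as asked, in the order asked, and still so for the second after the job is handed in, with the robot touching nothing.
It also fails if it takes over 45 s, if anything falls off the work surface, if the arm or the gripper's body presses on something with over 40 N, if the wrist force passes 120 N, or if a joint passes its speed limit or range.

## Robot

A 7-joint arm with a two-finger parallel gripper is mounted at the origin on the work surface. World frame = base frame: x ahead of the robot, y to its left, z up, the work surface at z = 0. Lengths are in m, angles in degrees, forces in N, time in s.
With the tool pointing down it reaches from about 0.35 to 0.9 m from the base axis. Payload 7.2 kg.
Tool frame: the origin (TCP) lies where the fingers leave the gripper's body, on its centre line; the fingertips stand env.tip_extent ahead of it and the grasp point (between the pads) lies 54 mm ahead of it (env.tip_extent is the distance from the TCP to the fingertips, in m); z points along the fingers, y is the line along which they close (so a half turn about z gives the same grasp; the last joint's range is limited). The gripper opens to 85 mm and grips with 20 to 120 N. Pads are 22 mm wide; open, the fingers measure 114 mm over their backs; the gripper's body (76 mm by 85 mm) begins 54 mm behind the grasp point. The pads swing forward as they close: fully open they stand 13 mm farther back than shut.
Start: joints at [-74.496, 23.554, -0.728, 91.456, 0.321, 64.991, -4.71], TCP at [0.208, 0.589, 0.304] pointing down, gripper open.
Joint ranges: [-169.25, 169.25], [-16.82, 113.86], [-84.01, 82.57], [7.8, 145.47], [-59.2, 239.2], [7.22, 106.19], [-163.78, 163.78]. Speed limits (degrees/s): [136.94, 136.94, 172.46, 172.46, 180, 180, 180].

## Interface

Orientations are given as a 3x3 rotation matrix whose columns are the frame's x, y, z axes.
In Python, from cell import env, viewer, workorder gives the robot as it stands.
- The arm moves only by the tool play_rows, never from a script. Its argument "targets" is a list of rows, each a list of 3 entries, a list of its own where there are three numbers: the shift along the tool's x, y, z in m, then the turn, a rotation vector about the tool's x, y, z in rad, then the finger opening in m, from 0 to 0.0854. In form: [[[dx, dy, dz], [rx, ry, rz], hand], ...]. A call has 1 to 5 rows; each row is the pose to reach, as a shift and turn from the pose commanded when the call began, along the tool's axes at that moment; what a row does not reach only later rows make up. A row lasts 1/10 s, in which the tool goes at most 50 mm and 8.59 degrees, less where a joint would pass 70% of its speed; a pose out of reach is approached as far as the arm can. A call with a gripper value outside its range is refused whole. The fingers move at their own pace and stop on an object; the grip force is fixed at half the most. Time passes only in rows, so rows that repeat a pose let the fingers close. It gives the time, the measured TCP pose, the force, the opening and the grip force at its end, in the units of the state.
- env.observe(): the state, without advancing time (a new reading comes with each control period).
- viewer.grab_frame(name): name is "scene" or "side" or "wrist"; returns a dict with "img" (384x512x3 uint8, red, green, blue), "mtx" (3x3 intrinsics, pixels), "k1" (the pictures are not rectified: a ray, as slopes to the right and down, at radius r is drawn at 1 + k1 r^2 times it, then the intrinsics apply), "rvec" (rotation vector, rad) and "tvec" (3), from world to camera coordinates, as OpenCV has them. Camera axes: x right, y down, z forward; pixel columns grow to the right and rows downward; lengths in m; the calibration is good to about 2 mm. A picture is of the moment at which its call begins. There is no depth.
- workorder.job_done(): hands the job in; it is judged then, once.
The state is a dict: "clock": time; "joints": joint angles; "joint_vel": joint speeds; "joint_torque": joint torques, N m; "ee_pos": TCP position; "tool_rot": TCP orientation; "contact_force": force on the tool from outside, world axes, zero at the start; "moment": the same for the moment, N m; "finger_gap": opening from 0.0 (shut) to 1.0 (fully open); "finger_force": force on a finger pad.
Only numpy, scipy, OpenCV 4.12 (cv2) and the standard library are available. Lean on these libraries where they do the work, as an engineer would, in place of code of your own. Each camera call takes 0.05 s, during which the arm holds its last target. There are 200 camera calls.

## Working session

There is one attempt and no reset: what is moved stays moved. The work goes in short steps, Python scripts to look and compute and a tool call to move; the robot and the scene stay as the last step left them, time stands still between calls to the robot, and variables do not carry over. Pictures are saved under pics/ and viewed, at most 10 in all, crops included, and the job is handed in when it is done.

Besides the shell and the picture viewer there is one more tool, called after "Call:" as name([rows], argument=value, ...), one row to a line, values as JSON. play_rows: Moves the arm, as the interface text tells. Its arguments: {"type":"object","properties":{"targets":{"type":"array","items":{"type":"array"}}},"required":["targets"]}

```bash
mkdir -p pics
cat > h.py <<'E'
import numpy as np, cv2
from cell import env, viewer, workorder
def grab(n):
    f=viewer.grab_frame(n); np.savez('pics/%s_last.npz'%n,**f); return f
def load(n): return dict(np.load('pics/%s_last.npz'%n))
def proj(f,P):
    R=cv2.Rodrigues(np.array(f['rvec'],float))[0]; c=np.atleast_2d(P)@R.T+np.array(f['tvec']).ravel()
    s=c[:,:2]/c[:,2:]; s=s*(1+float(f['k1'])*(s**2).sum(1,keepdims=True))
    m=np.array(f['mtx']); return s@m[:2,:2].T+m[:2,2]
def unproj(f,px,z):
    px=np.atleast_2d(np.array(px,float)); z=np.broadcast_to(z,len(px)); m=np.array(f['mtx'])
    d=(px-m[:2,2])@np.linalg.inv(m[:2,:2]).T; s=d.copy()
    for _ in range(30): s=d/(1+float(f['k1'])*(s**2).sum(1,keepdims=True))
    R=cv2.Rodrigues(np.array(f['rvec'],float))[0]; C=-R.T@np.array(f['tvec']).ravel()
    v=np.c_[s,np.ones(len(s))]@R
    return C+v*((z-C[2])/v[:,2])[:,None]
E
python3 - <<'E'
from h import *
a=grab('scene');b=grab('side')
cv2.imwrite('pics/a.png',a['img'][:,:,::-1]);cv2.imwrite('pics/b.png',b['img'][:,:,::-1])
for f in(a,b):
    R=cv2.Rodrigues(np.array(f['rvec'],float))[0];print(-R.T@np.array(f['tvec']).ravel(),R[2])
print(env.tip_extent,env.observe())
E
```

```text
[1.10706723 0.014591   0.96145162] [-0.56360558 -0.03447743 -0.82532421]
[-0.02901986 -0.7608333   0.68377097] [ 0.47375     0.68333142 -0.55553498]
0.0726 {'clock': 0.1, 'joints': array([-74.4942583 ,  23.59449107,  -0.72936821,  91.49694361,
         0.32141287,  64.99128962,  -4.70978314]), 'joint_vel': array([-0.07231064, -0.02214554, -0.12424792, -0.112688  ,  0.02694   ,
        0.01907393,  0.058325  ]), 'joint_torque': array([ 3.15181191e-03, -6.01825047e+01,  6.84614740e-01, -3.00091946e+01,
        1.40074524e-02,  6.44660118e-03, -1.11550577e-05]), 'ee_pos': array([0.2076494 , 0.58914952, 0.30316376]), 'tool_rot': array([[-9.43159851e-01,  3.32339221e-01, -3.71576759e-04],
       [ 3.32339413e-01,  9.43158878e-01, -1.35817900e-03],
       [-1.00920232e-04, -1.40446951e-03, -9.99999009e-01]]), 'contact_force': array([-0.15016227, -0.07660581,  0.26175818]), 'moment': array([-0.01224088,  0.01574163, -0.05209619]), 'finger_force': 0.0, 'finger_gap': 0.9985093519672414}
```

View pics/a.png

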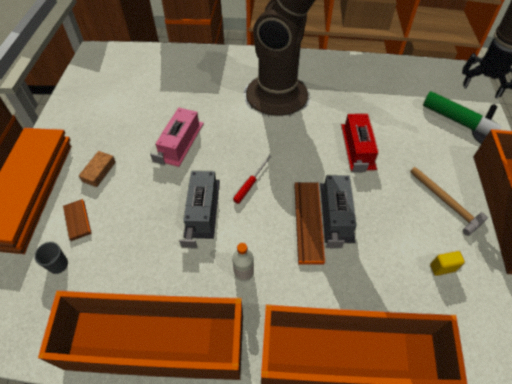

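View pics/b.png

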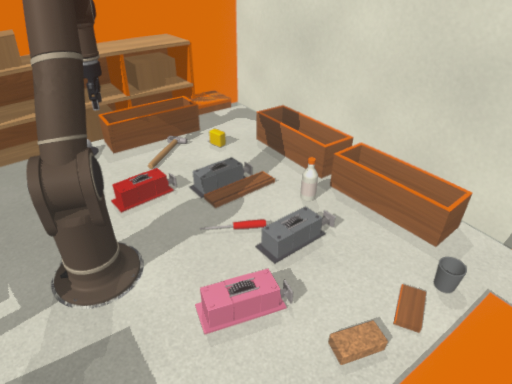

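Scene view: the candidates are the pink gauge (178,138), the red gauge (361,142), the grey gauge without a board (200,205) and the grey gauge with the board on its -y side (340,210). Board end is near (312,262) and bar plate near (341,240). I choose (340,210) and check it in a close crop.

Run:
```python
from h import *
f=load('scene')
c=f['img'][165:275,285:365,::-1]
cv2.imwrite('pics/c.png',cv2.resize(c,None,fx=5.4,fy=5.4,interpolation=cv2.INTER_CUBIC))
```

```text
(no output)
```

View pics/c.png

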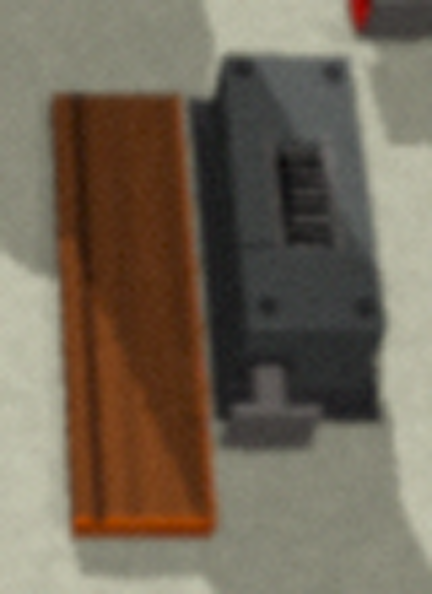

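The crop shows the grey gauge with a black ribbed wheel at crop (308,192), the plate at (275,425) and the board with its orange far edge at (145,528).

Run:
```python
from h import *
from scipy.optimize import least_squares
f=load('scene')
u=lambda p,z: unproj(f,np.array(p)/5.4+[285-.4,165-.4],z)
box=u([(222,58),(348,58),(382,328),(247,330)],.068)
print('box',box.round(4)); 
print('wheel',u([(285,145),(318,145),(335,243),(290,243)],.07).round(4))
print('wheelctr',u([(308,192)],.079))
bt=u([(52,95),(182,95),(215,518),(73,520)],.016);print('board',bt.round(4),u([(76,536),(215,536)],0).round(4))
pl=u([(229,418),(320,418)],.05);print('platetop',pl.round(4),'bot',u([(226,447),(312,445)],.01).round(4))
# board fit
M=np.array([[-.26,-.035],[-.26,.035],[0,.035],[0,-.035]])
def fit(M,Q,x0):
    T=lambda p:M@np.array([[np.cos(p[2]),np.sin(p[2])],[-np.sin(p[2]),np.cos(p[2])]])+p[:2]
    r=least_squares(lambda p:(T(p)-Q[:,:2]).ravel(),x0);return r.x,(r.fun*1e3).round(1)
print(fit(M,bt,[.7,.1,0]))
M=np.array([[-.09,-.035],[-.09,.035],[.08,.035],[.08,-.035]])
print(fit(M,box,[.5,.2,0]))
```

```text
box [[0.4156 0.1594 0.068 ]
 [0.4103 0.227  0.068 ]
 [0.5758 0.2345 0.068 ]
 [0.5817 0.1679 0.068 ]]
wheel [[0.4712 0.1904 0.07  ]
 [0.4698 0.2076 0.07  ]
 [0.5294 0.2133 0.07  ]
 [0.531  0.1906 0.07  ]]
wheelctr [[0.50567886 0.19917112 0.079     ]]
board [[0.4087 0.0728 0.016 ]
 [0.4031 0.1449 0.016 ]
 [0.6585 0.1585 0.016 ]
 [0.6644 0.0891 0.016 ]] [[ 0.6654  0.092   0.    ]
 [ 0.6607  0.1608 -0.    ]]
platetop [[0.6211 0.161  0.05  ]
 [0.618  0.2054 0.05  ]] bot [[0.6162 0.1656 0.01  ]
 [0.6121 0.209  0.01  ]]
(array([0.66342475, 0.12410674, 0.05998742]), array([-2.7,  0.8, -1.3, -1.5,  2.8,  0.6,  1.1,  0.1]))
(array([0.50084553, 0.19747154, 0.05342211]), array([-2.8, -1.7, -1.1,  0.6,  3.1,  2.2,  0.9, -1.1]))
```

Call:
play_rows([
  [[-0.04,-0.028,0],[0,0,-0.1],0],
  [[-0.08,-0.056,0],[0,0,-0.2],0],
  [[-0.12,-0.084,0],[0,0,-0.3],0],
  [[-0.16,-0.112,0],[0,0,-0.396],0],
  [[-0.2,-0.14,0],[0,0,-0.396],0],
])

```text
clock: 0.6
ee_pos: [0.3506, 0.389, 0.3037]
tool_rot: [[-0.998, -0.061, -0.0], [-0.061, 0.998, -0.0], [0.0, -0.0, -1.0]]
contact_force: [1.0, 0.7, -1.0]
finger_gap: 0.141
finger_force: 0.0
```

```bash
cat > go.py <<'E'
import sys
from h import *
o=env.observe(); R=o['tool_rot']; p=o['ee_pos']
t=np.array([float(v) for v in sys.argv[1:4]]); yaw=float(sys.argv[4])
x=np.array([-np.cos(yaw),-np.sin(yaw),0]);z=np.array([0,0,-1.]);T=np.c_[x,np.cross(z,x),z]
print(o['clock'],p.round(4),o['contact_force'].round(2),o['finger_gap'])
print('shift',(R.T@(t-p)).round(4),'turn',cv2.Rodrigues(R.T@T)[0].ravel().round(4))
E
python3 go.py .489 .1968 .2 .057
```

```text
0.6 [0.3506 0.389  0.3037] [ 1.02  0.71 -0.97] 0.14065560857558013
shift [-0.1265 -0.2002  0.1037] turn [-0.0003 -0.0002  0.0036]
```

Call:
play_rows([
  [[-0.025,-0.04,0.01],[0,0,0.003],0],
  [[-0.05,-0.08,0.03],[0,0,0.003],0],
  [[-0.075,-0.12,0.05],[0,0,0.003],0],
  [[-0.1,-0.16,0.075],[0,0,0.003],0],
  [[-0.1265,-0.2,0.1],[0,0,0.003],0],
])

```text
clock: 1.1
ee_pos: [0.4829, 0.2039, 0.2078]
tool_rot: [[-0.999, -0.054, 0.0], [-0.054, 0.999, 0.0], [-0.0, 0.0, -1.0]]
contact_force: [0.0, 0.6, 0.5]
finger_gap: 0.0
finger_force: 0.0
```

Call:
play_rows([
  [[0,0,0.01],[0,0,0],0],
  [[0,0,0.02],[0,0,0],0],
  [[0,0,0.025],[0,0,0],0],
  [[0,0,0.025],[0,0,0],0],
])

```text
clock: 1.5
ee_pos: [0.4813, 0.2069, 0.183]
tool_rot: [[-0.998, -0.057, -0.001], [-0.057, 0.998, 0.0], [0.001, 0.0, -1.0]]
contact_force: [-0.4, -1.0, -0.6]
finger_gap: -0.004
finger_force: 0.0
```

```bash
python3 go.py .489 .1968 .16 .057
python3 - <<'E'
from h import *
f=grab('side')
w=np.array([.501,.1975,.08]);print(proj(f,w))
cv2.imwrite('pics/d.png',cv2.resize(f['img'][110:230,150:310,::-1],None,fx=5,fy=5,interpolation=cv2.INTER_CUBIC))
E
```

```text
1.5 [0.4813 0.2069 0.183 ] [-0.37 -1.03 -0.65] -0.0035869381164221467
shift [-0.0071 -0.0105  0.023 ] turn [ 0.0001 -0.0012 -0.0003]
[[219.53762224 162.99649964]]
```

View pics/d.png

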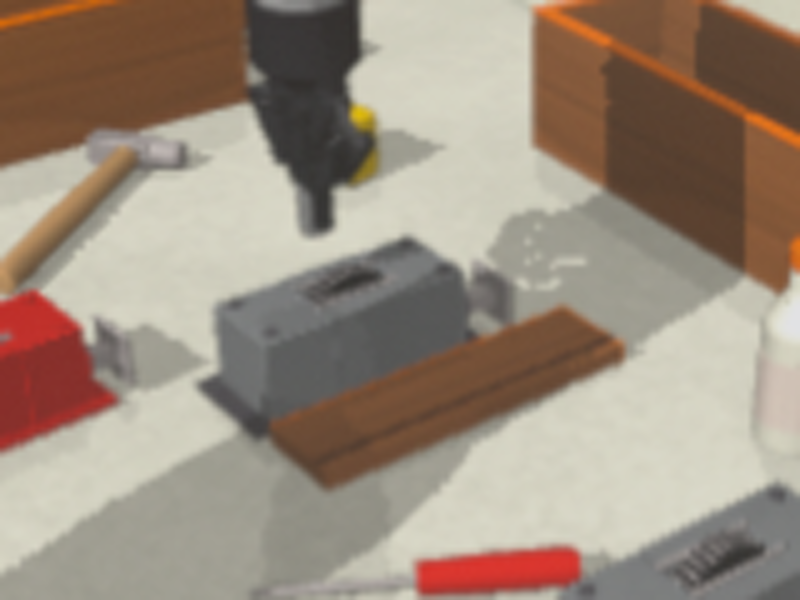

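The side crop shows the closed fingers above the wheel, tip at (318,232). The wheel is at (347,272), where my estimate projects. I correct xy and descend.

Call:
play_rows([
  [[-0.007,-0.0105,0.01],[0,0,0],0],
  [[-0.007,-0.0105,0.018],[0,0,0],0],
  [[-0.007,-0.0105,0.022],[0,0,0],0],
  [[-0.007,-0.0105,0.024],[0,0,0],0],
  [[-0.007,-0.0105,0.024],[0,0,0],0],
])

```text
clock: 2.05
ee_pos: [0.4896, 0.1956, 0.1591]
tool_rot: [[-0.999, -0.054, -0.001], [-0.054, 0.999, -0.0], [0.001, -0.0, -1.0]]
contact_force: [0.0, 0.9, 1.0]
finger_gap: -0.001
finger_force: 0.0
```

Call:
play_rows([
  [[0,-0.001,0.003],[0,0,0],0],
  [[0,-0.001,0.005],[0,0,0],0],
  [[0,-0.001,0.005],[0,0,0],0],
])

```text
clock: 2.35
ee_pos: [0.4898, 0.1945, 0.1543]
tool_rot: [[-0.999, -0.054, -0.0], [-0.054, 0.999, -0.0], [0.0, -0.0, -1.0]]
contact_force: [0.2, 0.7, 0.7]
finger_gap: 0.003
finger_force: 0.0
```

Call:
play_rows([
  [[0,0.002,0.001],[0,0,0],0],
  [[0,0.002,0.002],[0,0,0],0],
  [[0,0.002,0.002],[0,0,0],0],
])

```text
clock: 2.65
ee_pos: [0.4899, 0.1969, 0.1527]
tool_rot: [[-0.999, -0.055, 0.0], [-0.055, 0.999, 0.001], [-0.0, 0.0, -1.0]]
contact_force: [-0.3, 2.0, 1.1]
finger_gap: -0.003
finger_force: 0.7
```

Call:
play_rows([
  [[0,0,0.001],[0,0,0],0],
  [[0,0,0.001],[0,0,0],0],
])

```text
clock: 2.85
ee_pos: [0.4906, 0.1969, 0.1525]
tool_rot: [[-0.999, -0.054, 0.002], [-0.054, 0.999, 0.001], [-0.002, 0.001, -1.0]]
contact_force: [-0.6, 0.4, 7.9]
finger_gap: 0.005
finger_force: 4.3
```

Call:
play_rows([
  [[0,0,0.001],[0,0,0],0],
  [[0,0,0.001],[0,0,0],0],
])

```text
clock: 3.05
ee_pos: [0.4914, 0.197, 0.1524]
tool_rot: [[-0.999, -0.054, 0.004], [-0.054, 0.999, 0.002], [-0.004, 0.002, -1.0]]
contact_force: [-1.4, -0.5, 15.5]
finger_gap: -0.002
finger_force: 7.6
```

Contact. Back off to about 8 N and roll 22 mm.

Call:
play_rows([
  [[-0.004,0,-0.001],[0,0,0],0],
  [[-0.009,0,-0.001],[0,0,0],0],
  [[-0.014,0,-0.001],[0,0,0],0],
  [[-0.019,0,-0.001],[0,0,0],0],
  [[-0.022,0,-0.001],[0,0,0],0],
])

```text
clock: 3.55
ee_pos: [0.5122, 0.198, 0.1519]
tool_rot: [[-0.999, -0.054, 0.001], [-0.054, 0.999, 0.001], [-0.001, 0.001, -1.0]]
contact_force: [-0.6, 1.4, 3.2]
finger_gap: -0.002
finger_force: 1.3
```

```bash
cat > m.py <<'E'
from h import *
import sys
f=grab('scene')
cv2.imwrite('pics/%s.png'%sys.argv[1],cv2.resize(f['img'][205:275,285:365,::-1],None,fx=8,fy=8,interpolation=cv2.INTER_CUBIC))
E
python3 m.py e
```

```text
(no output)
```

View pics/e.png

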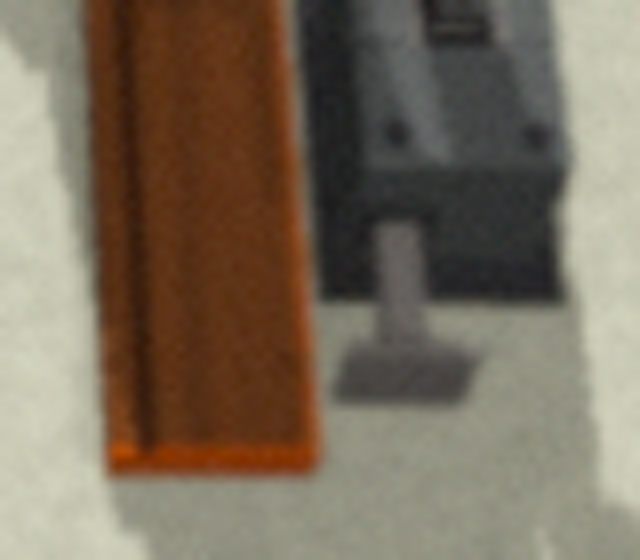

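The scene crop shows the bar has run out: plate lower edge at (333–462,403), board end lower edge at (110–318,472).

```bash
cat > ev.py <<'E'
from h import *
f=load('scene')
u=lambda p,z: unproj(f,np.array(p)/8.+[285-.44,205-.44],z)
g=np.array([np.cos(.057),np.sin(.057),0])
def s(n,p,z): q=u(p,z);print(n,((q-[.501,.1975,0])@g).round(4),q[:,1].round(3))
E
python3 - <<'E'
from ev import *
s('plate bot',[(333,403),(462,403)],.01)
s('board bot',[(112,473),(318,471)],.0)
s('board top',[(107,450),(318,447)],.016)
E
```

```text
plate bot [0.1358 0.1353] [0.164 0.208]
board bot [0.1577 0.1561] [0.092 0.16 ]
board top [0.1567 0.1548] [0.089 0.158]
```

Call:
play_rows([
  [[0,0,-0.008],[0,0,0],0],
  [[0,0,-0.012],[0,0,0],0],
  [[0.012,-0.001,-0.012],[0,0,0],0],
  [[0.022,-0.001,-0.012],[0,0,0],0],
  [[0.022,-0.001,-0.012],[0,0,0],0],
])

```text
clock: 4.1
ee_pos: [0.4876, 0.1953, 0.1632]
tool_rot: [[-0.998, -0.055, -0.002], [-0.055, 0.998, -0.0], [0.002, -0.0, -1.0]]
contact_force: [0.1, -0.1, -0.9]
finger_gap: -0.0
finger_force: 0.0
```

Call:
play_rows([
  [[0,0,0.006],[0,0,0],0],
  [[0,0,0.01],[0,0,0],0],
  [[0,0,0.011],[0,0,0],0],
  [[0,0,0.012],[0,0,0],0],
  [[0,0,0.012],[0,0,0],0],
])

```text
clock: 4.6
ee_pos: [0.4912, 0.1956, 0.1525]
tool_rot: [[-0.999, -0.054, 0.002], [-0.054, 0.999, 0.001], [-0.002, 0.001, -1.0]]
contact_force: [-1.2, -1.3, 11.9]
finger_gap: -0.002
finger_force: 5.9
```

Call:
play_rows([
  [[-0.004,0,-0.0005],[0,0,0],0],
  [[-0.008,0,-0.0005],[0,0,0],0],
  [[-0.012,0,-0.0005],[0,0,0],0],
  [[-0.017,0,-0.0005],[0,0,0],0],
  [[-0.017,0,-0.0005],[0,0,0],0],
])

```text
clock: 5.1
ee_pos: [0.5083, 0.1965, 0.1524]
tool_rot: [[-0.999, -0.054, 0.002], [-0.054, 0.999, 0.001], [-0.002, 0.0, -1.0]]
contact_force: [1.0, -0.8, 5.7]
finger_gap: -0.0
finger_force: 3.0
```

```bash
python3 m.py f
```

```text
(no output)
```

View pics/f.png

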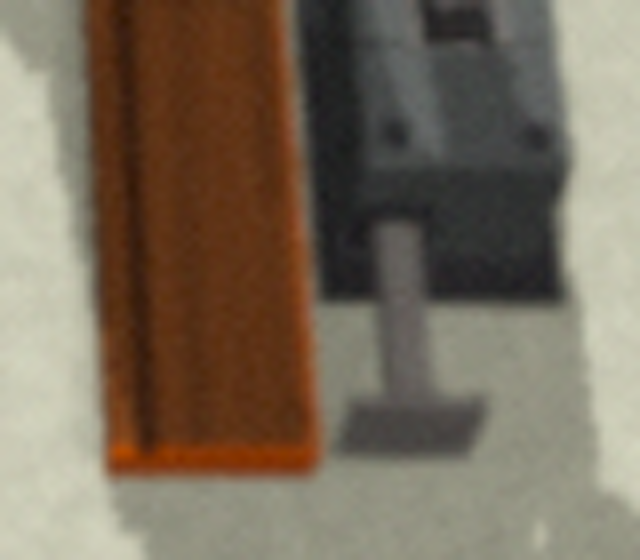

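The crop shows the plate's lower edge at (342–468,455) and the board end's lower edge at (112–318,472). It is almost level, so I refine to subpixel.

```bash
cat > sub.py <<'E'
from h import *
f=load('scene'); im=np.mean([grab('scene')['img'].astype(float) for _ in range(3)],0)
g=np.array([np.cos(.057),np.sin(.057),0])
def edge(ch,c0,c1,r0,r1):
    P=[]
    for c in range(c0,c1):
        p=cv2.GaussianBlur(ch[:,c:c+1],(1,5),0.8)[r0:r1,0]; d=np.abs(np.diff(p)); k=d.argmax(); 
        w=slice(max(k-2,0),k+3); P.append((c,r0+.5+(np.arange(len(d))[w]*d[w]).sum()/d[w].sum()))
    P=np.array(P); l=np.polyfit(P[:,0],P[:,1],1); ok=abs(np.polyval(l,P[:,0])-P[:,1])<.6
    return P[ok]
def s(n,P,z): q=unproj(f,P,z);v=(q-[.501,.1975,0])@g;y=q[:,1];print(n,len(P),'s %.4f sd %.4f y %.3f row %.2f'%(np.median(v),v.std(),y.mean(),P[:,1].mean()))
gray=im.mean(2)
s('plate bottom',edge(gray,330,342,257,267),.01)
s('board bottom',edge(im[:,:,2],301,323,260,268),0.)   # blue: orange vs grey ground
s('board top',edge(im[:,:,0],301,323,256,263),.016)
E
python3 sub.py; python3 go.py .5 .2 .2 .057
```

```text
plate bottom 12 s 0.1555 sd 0.0003 y 0.189 row 261.77
board bottom 22 s 0.1578 sd 0.0002 y 0.126 row 263.89
board top 20 s 0.1537 sd 0.0006 y 0.127 row 259.92
5.3 [0.5082 0.1965 0.1524] [1.09 0.23 5.05] -0.0018781573035078273
shift [ 0.0079  0.004  -0.0476] turn [ 0.0006  0.0024 -0.0032]
```

Call:
play_rows([
  [[-0.001,0,0],[0,0,0],0],
  [[-0.002,0,0],[0,0,0],0],
  [[-0.002,0,0],[0,0,0],0],
])

```text
clock: 5.6
ee_pos: [0.5097, 0.1966, 0.1522]
tool_rot: [[-0.999, -0.054, 0.001], [-0.054, 0.999, 0.0], [-0.001, 0.0, -1.0]]
contact_force: [-0.0, -0.6, 5.2]
finger_gap: -0.004
finger_force: 2.8
```

```bash
python3 sub.py
```

```text
plate bottom 12 s 0.1572 sd 0.0002 y 0.189 row 262.33
board bottom 22 s 0.1578 sd 0.0002 y 0.126 row 263.89
board top 21 s 0.1537 sd 0.0008 y 0.126 row 259.92
```

Call:
play_rows([
  [[0,0,-0.01],[0,0,0],0],
  [[0,0,-0.05],[0,0,0],0],
  [[0,0,-0.1],[0,0,0],0],
  [[-0.03,-0.02,-0.14],[0,0,0],0],
  [[-0.07,-0.03,-0.17],[0,0,0],0],
])

```text
clock: 6.25
ee_pos: [0.5768, 0.1705, 0.323]
tool_rot: [[-0.998, -0.055, 0.002], [-0.055, 0.998, 0.001], [-0.002, 0.001, -1.0]]
contact_force: [1.2, 0.9, -0.3]
finger_gap: 0.002
finger_force: 0.0
```

```bash
python3 sub.py
python3 - <<'E'
from h import *
f=grab('wrist');cv2.imwrite('pics/g.png',f['img'][:,:,::-1])
R=cv2.Rodrigues(np.array(f['rvec'],float))[0];print(-R.T@np.array(f['tvec']).ravel(),R[2],env.observe()['contact_force'])
print(proj(f,[[.658,.18,.03],[.663,.124,0]]))
E
```

```text
plate bottom 12 s 0.1572 sd 0.0002 y 0.189 row 262.33
board bottom 22 s 0.1578 sd 0.0003 y 0.126 row 263.90
board top 22 s 0.1536 sd 0.0009 y 0.124 row 259.94
[0.50904084 0.16533493 0.39109135] [ 0.27757565  0.01542198 -0.96057999] [-0.82870087  0.00284684 -0.84008433]
[[261.54664756 220.17542239]
 [223.28218787 213.67137672]]
```

View pics/g.png

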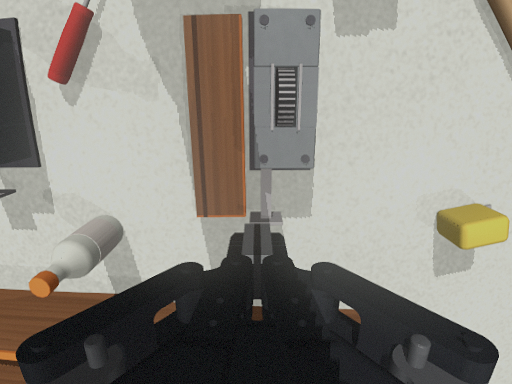

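The wrist view shows the board end at (221,217) and the plate at (265,216), partly hidden by the fingers. I'll put the camera straight above them to compare.

Call:
play_rows([
  [[-0.03,0,0],[0,0,0],0],
  [[-0.06,0,0],[0,0,0],0],
  [[-0.09,0,0],[0,0,0],0],
  [[-0.12,0,0],[0,0,0],0],
  [[-0.12,0,0],[0,0,0],0],
])

```text
clock: 6.95
ee_pos: [0.6975, 0.178, 0.3158]
tool_rot: [[-0.999, -0.054, -0.003], [-0.054, 0.999, -0.001], [0.004, -0.001, -1.0]]
contact_force: [-1.0, -0.3, 0.6]
finger_gap: 0.004
finger_force: 0.0
```

Call:
play_rows([
  [[0,0,0],[0,0,0],0],
  [[0,0,0],[0,0,0],0],
  [[0,0,0],[0,0,0],0],
])

```text
clock: 7.25
ee_pos: [0.6955, 0.1781, 0.3193]
tool_rot: [[-0.998, -0.055, -0.001], [-0.055, 0.998, 0.0], [0.001, 0.0, -1.0]]
contact_force: [-0.2, -0.2, -0.1]
finger_gap: -0.002
finger_force: 0.0
```

Run:
```python
from h import *
f=grab('wrist')
p=proj(f,[[.655,.19,.05],[.663,.124,0]]);print(p)
x0,y0=(p.mean(0)-[50,37]).astype(int);print(x0,y0)
cv2.imwrite('pics/k.png',cv2.resize(f['img'][y0:y0+75,x0:x0+100,::-1],None,fx=8,fy=8,interpolation=cv2.INTER_CUBIC))
R=cv2.Rodrigues(np.array(f['rvec'],float))[0];print(-R.T@np.array(f['tvec']).ravel())
```

```text
[[269.3429771  135.30680447]
 [219.08665967 135.24308211]]
194 98
[0.62568461 0.17321862 0.38931406]
```

View pics/k.png

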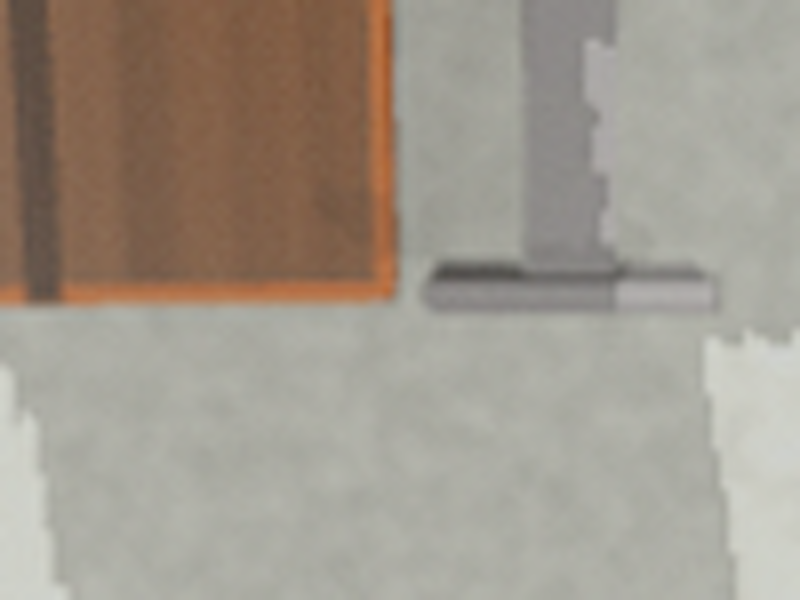

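Nearly overhead view: the board's top end edge runs (0–395,302→297) and the plate's outer top edge (425–715,311).

Run:
```python
from h import *
f=load('wrist'); u=lambda p,z: unproj(f,np.array(p)/8.+[194-.44,98-.44],z)
B=u([(10,303),(390,299)],.016); P=u([(430,311),(712,311)],.05)
L=u([(397,10),(397,290)],.016); d=L[1]-L[0]; yaw=np.arctan2(d[1],d[0]); print('yaw',yaw)
for y in(.05,.057,.064):
    g=np.array([np.cos(y),np.sin(y),0]); print(y,((B-[.501,.1975,0])@g).round(4),((P-[.501,.1975,0])@g).round(4))
```

```text
yaw 0.0444805628271551
0.05 [0.157  0.1562] [0.1549 0.1546]
0.057 [0.1562 0.1558] [0.1546 0.1546]
0.064 [0.1554 0.1555] [0.1543 0.1546]
```

Both views put the plate about 1 mm short (0.6 and 1.4). I'll go back for a 1 mm trim.

Call:
play_rows([
  [[0.05,0,0],[0,0,0],0],
  [[0.1,0.01,0.02],[0,0,0],0],
  [[0.15,0.02,0.05],[0,0,0],0],
  [[0.19,0.029,0.09],[0,0,0],0],
  [[0.194,0.03,0.12],[0,0,0],0],
])

```text
clock: 7.8
ee_pos: [0.4986, 0.1982, 0.2005]
tool_rot: [[-0.998, -0.056, 0.003], [-0.056, 0.998, 0.003], [-0.003, 0.003, -1.0]]
contact_force: [1.2, 0.6, -1.0]
finger_gap: 0.001
finger_force: 0.0
```

Call:
play_rows([
  [[0,0,0.015],[0,0,0],0],
  [[0,0,0.025],[0,0,0],0],
  [[0,0,0.025],[0,0,0],0],
  [[0,0,0.025],[0,0,0],0],
])

```text
clock: 8.2
ee_pos: [0.5021, 0.1971, 0.1752]
tool_rot: [[-0.999, -0.054, 0.002], [-0.054, 0.999, 0.001], [-0.002, 0.001, -1.0]]
contact_force: [0.9, 0.2, -0.0]
finger_gap: -0.0
finger_force: 0.0
```

```bash
python3 go.py .4965 .197 .1525 .057
```

```text
8.2 [0.5021 0.1971 0.1752] [ 0.94  0.25 -0.01] -7.55602184045519e-05
shift [0.0057 0.0002 0.0226] turn [ 0.0006  0.0016 -0.0034]
```

Call:
play_rows([
  [[0.005,0,0.012],[0,0,0],0],
  [[0.005,0,0.018],[0,0,0],0],
  [[0.005,0,0.02],[0,0,0],0],
  [[0.005,0,0.02],[0,0,0],0],
  [[0.005,0,0.02],[0,0,0],0],
])

```text
clock: 8.7
ee_pos: [0.4967, 0.1969, 0.1547]
tool_rot: [[-0.999, -0.054, 0.001], [-0.054, 0.999, 0.0], [-0.001, 0.0, -1.0]]
contact_force: [-0.2, -0.4, 0.9]
finger_gap: -0.001
finger_force: 0.0
```

Call:
play_rows([
  [[0,0,0.001],[0,0,0],0],
  [[0,0,0.002],[0,0,0],0],
  [[0,0,0.003],[0,0,0],0],
  [[0,0,0.003],[0,0,0],0],
])

```text
clock: 9.1
ee_pos: [0.4973, 0.1969, 0.1525]
tool_rot: [[-0.999, -0.054, 0.003], [-0.054, 0.999, 0.001], [-0.003, 0.001, -1.0]]
contact_force: [-1.1, -0.8, 10.2]
finger_gap: -0.001
finger_force: 5.0
```

```bash
python3 sub.py
```

```text
plate bottom 12 s 0.1580 sd 0.0002 y 0.189 row 262.61
board bottom 22 s 0.1578 sd 0.0003 y 0.126 row 263.90
board top 21 s 0.1537 sd 0.0007 y 0.126 row 259.93
```

The press alone rolled it 0.8 mm, which is nearly the whole trim. I lift off and check.

Call:
play_rows([
  [[0,0,-0.01],[0,0,0],0],
  [[0,0,-0.04],[0,0,0],0],
  [[0,0,-0.08],[0,0,0],0],
  [[0,0,-0.1],[0,0,0],0],
  [[0,0,-0.1],[0,0,0],0],
])

```text
clock: 9.75
ee_pos: [0.4975, 0.1974, 0.2548]
tool_rot: [[-0.999, -0.054, 0.005], [-0.054, 0.999, 0.003], [-0.005, 0.003, -1.0]]
contact_force: [0.0, -0.5, -0.7]
finger_gap: -0.0
finger_force: 0.0
```

```bash
python3 sub.py; python3 go.py .5 .2 .25 .057
```

```text
plate bottom 12 s 0.1579 sd 0.0002 y 0.189 row 262.59
board bottom 22 s 0.1578 sd 0.0002 y 0.126 row 263.90
board top 22 s 0.1536 sd 0.0008 y 0.124 row 259.95
9.9 [0.4957 0.1967 0.2506] [-0.47  0.09 -0.77] -0.0009475921981859608
shift [-0.0045  0.0031  0.0006] turn [-0.0003 -0.0009 -0.0026]
```

The plate and board end agree to within 1 mm, and the tool is clear and still.

```bash
python3 -c "
from cell import workorder
print(workorder.job_done())"
```

```text
the job is handed in; nothing more can be done
None
```

The job is handed in at about 10 s of arm time: the stop bar's end is level with the sample's end to within about 1 mm by camera, moved only by the wheel, with the sample unmoved, the other gauge untouched and the arm clear; no verdict was returned.

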